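# Unload the light-curing drawer

## Robot

A 6-joint arm with a two-finger parallel gripper is mounted at the origin on the work surface. World frame = base frame: x ahead of the robot, y to its left, z up, the work surface at z = 0. Lengths are in mm, angles in degrees, forces in N, time in s.
With the tool pointing down it reaches from about 300 to 850 mm from the base axis. Payload 4.2 kg.
Tool frame: the origin (TCP) lies at the very end of the fingers, on their centre line; the grasp point (between the pads) lies 19 mm behind it; z points along the fingers, y is the line along which they close (so a half turn about z gives the same grasp; the last joint's range is limited). The gripper opens to 91 mm and grips with 3 to 60 N. Pads are 32 mm wide; open, the fingers measure 118 mm over their backs; the gripper's body (76 mm by 178 mm) begins 60 mm behind the grasp point.
Start: joints at [-67.494, 18.312, 89.639, -0, 72.044, -1.146], TCP at [230.682, -526.719, 174.876] pointing down, gripper open.
Joint ranges: [-177.97, 177.97], [-48.28, 115.42], [12.27, 149.76], [-77.06, 257.06], [2.81, 150.46], [-146.56, 146.56]. Speed limits (degrees/s): [147.25, 147.25, 180, 180, 180, 180].

## Interface

Orientations are given as [roll, pitch, yaw] about the fixed x, y, z axes, in that order (R = Rz(yaw) Ry(pitch) Rx(roll)).
In Python, from workcell import env, grab_frame gives the robot as it stands. The module is installed in compiled form; this text tells all that it offers.
- The arm moves only by the tool move_arm, never from a script. Its argument "plan" is a list of rows, each an object of numbers: "tx", "ty", "tz": the shift along the tool's x, y, z in cm; "wx", "wy", "wz": the turn, a rotation vector about the tool's x, y, z in rad. In form: [{"tx": .., "ty": .., "tz": .., "wx": .., "wy": .., "wz": ..}, ...]. A call has 1 to 12 rows; each row shifts and turns the commanded pose from where the row before left it, along the tool's axes as they then stand; what a row does not reach is not made up. A row lasts 1/12 s, in which the tool goes at most 41.7 mm and 7.16 degrees, less where a joint would pass 70% of its speed; a pose out of reach is approached as far as the arm can. A call is refused whole if a number of a shift passes 4.17 or a number of a turn 0.125, either way. A call with a gripper value outside its range is refused whole. "gripper" is the finger opening in cm, from 0 to 9.12, set as the call begins (left out, the last holds). The fingers move at their own pace and stop on an object; "force" is the grip in N (left out, the last holds). Time passes only in rows, so rows that do not move let the fingers close. It gives the time, the measured TCP pose, the force, the opening and the grip force at its end, in the units of the state.
- env.state(): the state, without advancing time (a new reading comes with each control period).
- grab_frame(name): name is "scene" or "side" or "wrist"; returns a dict with "color" (384x512x3 uint8, red, green, blue), "vfov" (degrees; the focal length in pixels is half the picture's height over the tangent of half this angle, whatever the lens; pixels are square), "cx", "cy" (the principal point, pixels), "view" (4x4, takes a point from world to camera coordinates). Camera axes: x right, y up, looking along -z (the intrinsics and any distortion apply to the point x, -y, -z); pixel columns grow to the right and rows downward; lengths in mm; the calibration is good to about 2 mm. A picture is of the moment at which its call begins. There is no depth.
- env.job_done(): hands the job in; it is judged then, once.
The state is a dict: "time_s": time; "qpos": joint angles; "qvel": joint speeds; "effort": joint torques, N m; "ee_pos": TCP position; "ee_rot": TCP orientation; "force": force on the tool from outside, world axes, zero at the start; "torque": the same for the moment, N m; "gripper_width": finger opening in mm; "gripper_force": force on a finger pad.
Only numpy, scipy, OpenCV 4.12 (cv2) and the standard library are available. Lean on these libraries where they do the work, as an engineer would, in place of code of your own. Each camera call takes 0.05 s, during which the arm holds its last target. There are 200 camera calls.

## Task

The resin mounts in the light-curing unit are cured early: first turn the lamp timer on top of the unit back to its long off mark, not past it towards the dot. With the lamp off, pull the drawer right out, lift the specimen carrier out and set it down gently so that it lies flat in the shallow steel tray on the bench. Leave the drawer out and the timer at off, and do not shift the other things on the bench.

Things in the scene. Friction and masses are not known exactly. Their poses are not given: they have to be found in the camera images.
- unit: Light-curing unit, a low white box fixed to the bench, 220 mm wide (y), 304 deep, 118 high. Origin at bench height on its centre line, 14 mm behind its front; x points to its back, away from the robot, z up. Its upper 26 mm is the lamp head, its front in line with the shut drawer's; the drawer lies below.
- timer (a joint): Lamp timer knob on the unit's top, front right seen from the robot. Pointer angle in rad, clockwise from above: 0 = off, the white line on the knob pointing straight to the unit's back (its +x) at the one long mark; up to 4.71 with short marks every 0.785; -0.52 is at the dot (continuous light). No stop or click at 0; stays where left; friction 0.04 N m.
- timer_grip (a point): On the knob's axis at gripping height, 148 mm above the bench, at x = 26, y = -72 mm of the unit. The knob is an upright bar 44 mm long, 14 thick, its top 12 mm above this point, on a round skirt of radius 23 whose top is 22 mm below this point. The frame turns with the knob: x along the bar to the white line's end, z up.
- drawer (a joint): How far the drawer is pulled out, in m: 0 shut, 0.16 at its stop. It slides along the unit's -x, towards the robot, against about 2 N of friction and light damping (6 N per m/s), and stays where it is left. Its grey front is 216 mm wide, 21 to 91 mm above the bench; its pan is 182 mm wide and 207 long inside, floor 30 mm and rim 65 mm above the bench.
- drawer_handle (a point): Middle of the drawer's handle, a level round steel bar 10 mm in diameter and 120 mm long along the unit's y, 78 mm above the bench and 40 mm in front of the drawer's front, on two posts 55 mm either side of the middle. Moves with the drawer; axes parallel to the unit's.
- carrier: Specimen carrier, about 0.45 kg, in the front of the drawer's pan (hidden while it is shut): aluminium plate 90 (x) by 120 (y) by 8 mm, a handle over its middle and four upright black resin mounts, 27 mm in diameter, tops 26 mm above the plate's underside, centred 29 mm in x and 43 mm in y from its centre. Origin at the centre of its underside, z up.
- carrier_grip (a point): Middle of the carrier's handle bar, 47 mm above its underside: a level dark bar 60 mm long along the carrier's x, 12 mm thick (along y) and 14 mm high, standing on a post at each end (post centres 26 mm from the middle). The bar's top is 54 mm above the underside.
- tray: Shallow loose stainless tray on the bench, empty, left or right of the unit: 150 mm (its x) by 180 mm (its y) outside, rim 18 mm high, walls and floor 3 mm thick, about 0.6 kg. Origin at the centre of its underside.
- joystick: Bystander: cream joystick box, 150 by 110 mm, 78 mm high with its stick, on the other side of the unit from the tray. Origin at the centre of its underside.
- caliper: Bystander: digital caliper lying flat, 235 mm long (its x), 15 mm high, in front of the robot. Origin under its middle.
- bottle: Bystander: white wash bottle standing, 72 mm diameter, 190 mm high. Origin at the centre of its underside.
- block: Bystander: round steel hardness test block, 64 mm diameter, 16 mm high. Origin at the centre of its underside.
- jar: Bystander: amber resin jar with black cap, 72 mm diameter, 85 mm high. Origin at the centre of its underside.
- bin: Bystander: blue open bin holding a few mounts, 120 by 150 mm, 70 mm high. Origin at the centre of its underside.
- driver: Bystander: black screwdriver lying flat, 190 mm long (its x), 26 mm thick. Origin under its middle.
Not all that is in view belongs to the job. Leave any blue or yellow look-alike of the tray alone.

How it is judged (in metres and radians):
On the way, in this order (a step that is already met when the one before it is completed fails the run):
1. the timer is turned back to the off mark (value of joint timer between -0.12 and 0.12 rad), for 0.2 s.
2. the drawer is pulled out (value of joint drawer above 0.145 m), for 0.2 s.
At the end, for the whole second after the job is handed in: The timer stands within 0.12 rad of off, the drawer is out by more than 0.145 m, and the carrier lies still, upright and flat on the tray's floor inside its rim (underside within 7 mm of the tray's underside, tilt under 0.06 rad, centre within 50 mm of the tray's); the tray lies flat (all of step 1 and value of joint drawer above 0.145 m and z of carrier in the frame of tray between 0 and 0.007 m and horizontal distance between carrier and tray below 0.05 m and angle between carrier's own z axis and vertical below 0.06 rad and angle between tray's own z axis and vertical below 0.05 rad and linear speed of carrier below 0.02 m/s); the robot touches nothing.
It fails at once if the timer is turned past off towards the dot (below -0.3 rad) (value of joint timer below -0.3 rad).
It fails at once if the drawer is out by more than 20 mm while the timer is not at off (more than 0.15 rad away) (value of joint drawer above 0.02 m and (value of joint timer above 0.15 rad or value of joint timer below -0.15 rad)).
It fails at once if the carrier is dropped or thrown into the tray (faster than 0.45 m/s within 60 mm of its height) (horizontal distance between carrier and tray below 0.12 m and z of carrier in the frame of tray below 0.06 m and linear speed of carrier above 0.45 m/s).
It fails at once if the carrier is tipped by more than 0.6 rad (angle between carrier's own z axis and vertical above 0.6 rad).
It fails at once if another thing on the bench is shifted by more than 30 mm (40 mm for the screwdriver) (distance of any of joystick, caliper, bottle, block, jar, bin from where it was at the start of the episode above 0.03 m or distance of driver from where it was at the start of the episode above 0.04 m).
It also fails if it takes over 64 s, if anything falls off the work surface, if the arm or the gripper's body presses on something with over 40 N, if the wrist force passes 120 N, or if a joint passes its speed limit or range.

## Working session

There is one attempt and no reset: what is moved stays moved. The work goes in short steps, Python scripts to look and compute and a tool call to move; the robot and the scene stay as the last step left them, time stands still between calls to the robot, and variables do not carry over. Pictures are saved under pics/ and viewed, at most 10 in all, crops included, and the job is handed in when it is done.

Besides the shell and the picture viewer there is one more tool, called after "Emit:" by a JSON object that holds its "fn" and its "kwargs". move_arm: Moves the arm, as the interface text tells. Its arguments: {"type":"object","properties":{"plan":{"type":"array","items":{"type":"object","properties":{"tx":{"type":"number"},"ty":{"type":"number"},"tz":{"type":"number"},"wx":{"type":"number"},"wy":{"type":"number"},"wz":{"type":"number"}}}},"gripper":{"type":"number"},"force":{"type":"number"}},"required":["plan"]}

```bash
mkdir -p pics; python3 - <<'E'
from workcell import env, grab_frame
import cv2,pickle,numpy as np
F={}
for n in ("scene","side","wrist"):
    f=grab_frame(n);F[n]=f;cv2.imwrite(f"pics/{n}0.png",f["color"][:,:,::-1])
    print(n,{k:v for k,v in f.items() if k!="color"})
pickle.dump(F,open("f0.pkl","wb"))
print(env.state())
E
```

```text
scene {'vfov': 43.526478400869685, 'cx': 261.4063516802236, 'cy': 195.20622355002286, 'view': array([[-5.89040853e-01,  8.08084447e-01,  5.51362603e-03,
         1.84499117e+02],
       [-5.79258212e-01, -4.26979192e-01,  6.94369278e-01,
         2.45218864e+02],
       [ 5.63463217e-01,  4.05818059e-01,  7.19597739e-01,
        -1.85968957e+03],
       [ 0.00000000e+00,  0.00000000e+00,  0.00000000e+00,
         1.00000000e+00]])}
side {'vfov': 57.874787114443215, 'cx': 255.3595025517119, 'cy': 190.74871394959402, 'view': array([[-8.43980774e-01,  5.36370352e-01, -1.81623565e-03,
         3.36653075e+02],
       [-3.26514158e-01, -5.11078919e-01,  7.95101782e-01,
         1.03380880e+02],
       [ 4.25540783e-01,  6.71643643e-01,  6.06473295e-01,
        -1.46547009e+03],
       [ 0.00000000e+00,  0.00000000e+00,  0.00000000e+00,
         1.00000000e+00]])}
wrist {'vfov': 67.55042505432313, 'cx': 258.83099466372477, 'cy': 190.51076676871102, 'view': array([[ 4.00931163e-01, -9.16105577e-01, -2.18490598e-03,
        -5.73186716e+02],
       [ 8.86034298e-01,  3.88374420e-01, -2.53196
[... 186 characters left out ...]
  1.00000000e+00]])}
{'time_s': 0.15, 'qpos': array([-6.74962577e+01,  1.83428881e+01,  8.96907267e+01, -2.66737041e-03,
        7.20437854e+01, -1.14534956e+00]), 'qvel': array([-0.00667043, -0.06628238, -0.35344407,  0.0292982 ,  0.03880909,
       -0.01914517]), 'effort': array([-2.45947140e-04, -4.12772799e+01, -2.32154685e+01,  7.26525835e-02,
        4.32972761e-02, -9.09433561e-05]), 'ee_pos': array([ 230.47562528, -526.31175611,  174.2142971 ]), 'ee_rot': array([-1.79922565e+02,  9.88692927e-04,  2.36499166e+01]), 'force': array([-0.13712646,  0.02205243,  0.30457688]), 'torque': array([ 0.01740596,  0.01819605, -0.02948111]), 'gripper_force': 0.0, 'gripper_width': 91.19342156653066}
```

View pics/scene0.png

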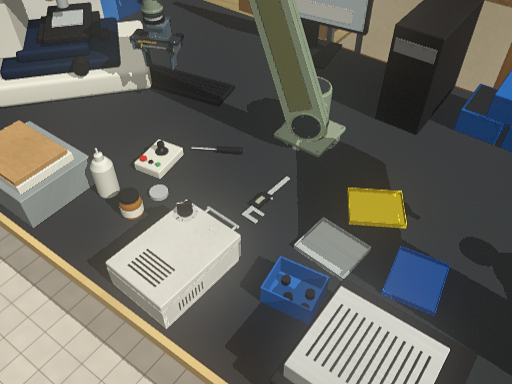

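View pics/side0.png

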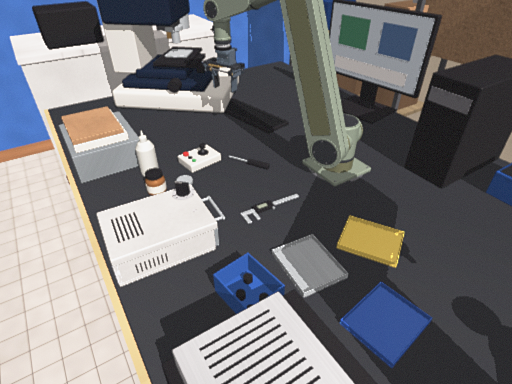

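The scene view shows the unit at about (175,262), knob (184,208), handle (223,218) and steel tray (332,247). The side view shows the same items, with the tray at (310,264). I'll enlarge both for corners.

```bash
python3 - <<'E'
import cv2,numpy as np
a=cv2.imread("pics/scene0.png")[185:335,100:380]; b=cv2.imread("pics/side0.png")[165:315,90:370]
A=[cv2.resize(i,(800,428),interpolation=cv2.INTER_CUBIC)[:,:] for i in (a,b)]
A=[cv2.resize(i,None,fx=2.0*0+2.0,fy=2.0,interpolation=cv2.INTER_CUBIC) for i in (a,b)]
cv2.imwrite("pics/z1.png",np.vstack(A))
E
```

```text
(no output)
```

View pics/z1.png

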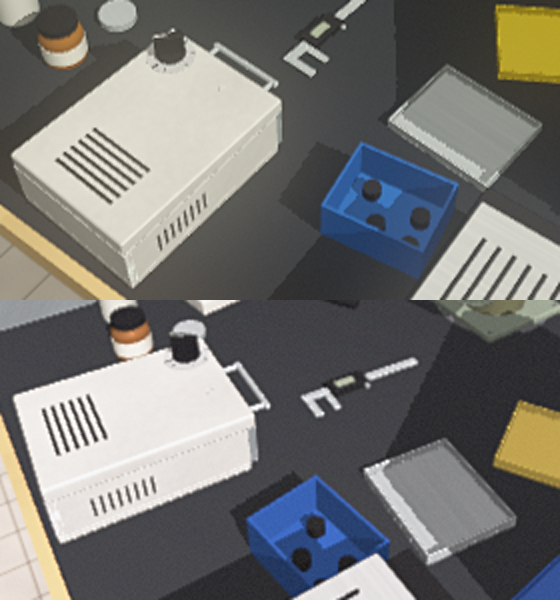

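```bash
cat > h.py <<'E'
import numpy as np,pickle,cv2
from scipy.optimize import least_squares
def proj(f,P,k=0):
    P=np.atleast_2d(P); V=f["view"]; c=P@V[:3,:3].T+V[:3,3]
    fl=192/np.tan(np.radians(f["vfov"]/2)); x=c[:,0]/-c[:,2]; y=-c[:,1]/-c[:,2]
    d=1+k*(x*x+y*y)
    return np.c_[f["cx"]+fl*x*d,f["cy"]+fl*y*d]
def place(p,L):
    a=p[2];R=np.array([[np.cos(a),-np.sin(a),0],[np.sin(a),np.cos(a),0],[0,0,1]])
    return np.atleast_2d(L)@R.T+[p[0],p[1],0]
def fit(frames,obs,L,p0,ks):
    L=np.array(L,float)
    def r(p):
        out=[]
        for f,o,k in zip(frames,obs,ks):
            o=np.array(o,float);m=~np.isnan(o[:,0]);out.append((proj(f,place(p,L),k)-o)[m].ravel())
        return np.concatenate(out)
    s=least_squares(r,p0,x_scale=[100,100,.3],loss="soft_l1");return s.x,r(s.x)
E
python3 - <<'E'
from h import *
F=pickle.load(open("f0.pkl","rb"));fr=[F["scene"],F["side"]]
n=[np.nan,np.nan]
U=[(290,-110,118),(290,110,118),(-14,110,118),(-14,-110,118),(290,110,0)]
su=np.array([(12,155),(128,243),(281,100),n,(135,286)])/2+[100,185]
du=np.array([(14,95),(52,190),(257,118),(205,38),(62,243)])/2+[90,165]
T=[(sx*75,sy*90,18) for sx,sy in((-1,-1),(1,-1),(1,1),(-1,1))]
st=np.array([(447,67),(388,123),(487,187),(541,125)])/2+[100,185]
dt=np.array([(447,138),(364,165),(432,263),(516,220)])/2+[90,165]
for ks in ((0,0),(-.1,-.1),(.1,.1),(-.2,-.2)):
    print(ks)
    for L,o in((U,[su,du]),(T,[st,dt])):
        best=min((fit(fr,o,L,[500,y,a],ks) for a in(-.5,0,.5) for y in (-100,200)),key=lambda z:np.abs(z[1]).sum())
        print(best[0].round(3),best[1].round(1))
    for i,o in enumerate((su,du)):
        print([fit([fr[i]],[o],U,[500,-100,0],[ks[i]])[0].round(2),fit([fr[i]],[(st,dt)[i]],T,[500,200,0],[ks[i]])[0].round(2)])
E
```

```text
(0, 0)
[ 6.36753e+02  5.36490e+01 -6.30000e-02] [-0.2 -2.5 -2.5 -0.   2.1 -1.5  0.4  2.   0.3 -0.3 -4.8  0.9  0.3 -1.7
 -0.4 -0.5  0.9  2.8]
[ 4.43391e+02  3.62258e+02 -9.00000e-02] [ 0.1 -1.2  0.2 -1.2  0.2 -0.   1.6 -0.4 -1.4  1.3 -0.6  3.8 -1.7 -0.8
  0.5  0.2]
[array([ 6.3808e+02,  4.8770e+01, -4.0000e-02]), array([ 4.4634e+02,  3.6234e+02, -8.0000e-02])]
[array([ 6.3657e+02,  5.4310e+01, -7.0000e-02]), array([ 4.3953e+02,  3.6110e+02, -1.0000e-01])]
(-0.1, -0.1)
[ 6.41285e+02  5.29520e+01 -5.90000e-02] [ 0.4 -1.9 -2.5  0.2  1.  -0.7  0.6  1.6  2.  -0.1 -3.2  0.2 -1.  -1.4
 -1.6 -0.1  2.6  1.3]
[ 4.43945e+02  3.64579e+02 -8.90000e-02] [ 0.5 -0.8  0.7 -0.8  0.4  0.   1.5 -0.3 -1.3  1.6 -0.4  4.2 -1.8 -1.3
 -0.2 -0.4]
[array([ 6.4227e+02,  4.9400e+01, -4.0000e-02]), array([ 4.4664e+02,  3.6358e+02, -8.0000e-02])]
[array([ 6.4013e+02,  5.6680e+01, -7.0000e-02]), array([ 4.4064e+02,  3.6471e+02, -1.0000e-01])]
(0.1, 0.1)
[ 6.31428e+02  5.29920e+01 -5.90000e-02] [-0.6 -2.8 -1.7 -0.5  3.1 -2.8  1.   2.  -1.3 -0.4 -5.4  1.5  1.9 -2.5
  0.6 -1.1  0.1  4.2]
[ 4.42371e+02  3.60118e+02 -9.10000e-02] [-0.1 -1.6 -0.1 -1.7  0.1 -0.1  1.8 -0.6 -1.2  1.  -0.7  3.4 -1.4 -0.4
  1.5  0.6]
[array([ 6.343e+02,  4.862e+01, -4.000e-02]), array([ 4.4604e+02,  3.6114e+02, -8.0000e-02])]
[array([ 6.2969e+02,  5.1230e+01, -7.0000e-02]), array([ 4.3847e+02,  3.5832e+02, -1.0000e-01])]
(-0.2, -0.2)
[ 6.45608e+02  5.28010e+01 -5.20000e-02] [ 1.4 -1.2 -1.9  0.5  0.2 -0.   1.3  1.3  4.   0.3 -1.1 -0.4 -2.  -1.
 -2.8  0.4  4.8 -0.1]
[ 4.44294e+02  3.66669e+02 -9.00000e-02] [ 0.9 -0.4  1.2 -0.5  0.4 -0.1  1.3 -0.2 -1.2  1.8 -0.2  4.4 -2.  -1.9
 -1.1 -0.9]
[array([ 6.4629e+02,  4.9710e+01, -4.0000e-02]), array([ 4.4692e+02,  3.6489e+02, -8.0000e-02])]
[array([ 6.4312e+02,  5.8790e+01, -7.0000e-02]), array([ 4.4183e+02,  3.6911e+02, -9.0000e-02])]
```

View pics/wrist0.png

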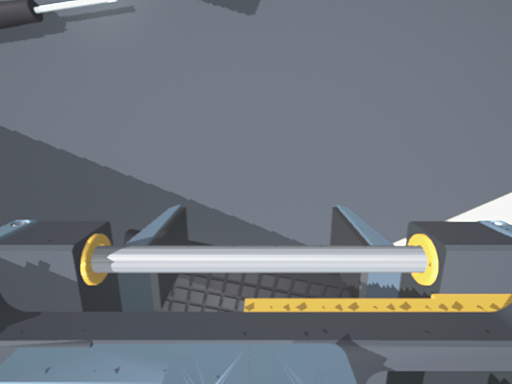

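Fits agree to a few mm: unit about (638, 52, yaw −0.05), tray about (443, 362, yaw −0.09). The wrist view shows only the bench and the fingers at about row 260. I'll rise, turn and move in front of the knob to look with the wrist camera.

Emit:
{"fn": "move_arm", "kwargs": {"plan": [{"tz": -4, "wz": 0.1157}, {"tz": -4, "wz": 0.1157}, {"tz": -4, "wz": 0.1157}, {"tz": -4, "wz": 0.1157}, {"tx": 1.9, "ty": -3.47}, {"tx": 1.9, "ty": -3.47}, {"tx": 1.9, "ty": -3.47}, {"tx": 1.9, "ty": -3.47}, {"tx": 1.9, "ty": -3.47}, {"tx": 1.9, "ty": -3.47}, {"tx": 1.9, "ty": -3.47}, {"tx": 1.9, "ty": -3.47}]}}

```text
schema error: expected keys tx, ty, tz, wx, wy, wz
```

Emit:
{"fn": "move_arm", "kwargs": {"plan": [{"tx": 1.9, "ty": -3.47}, {"tx": 1.9, "ty": -3.47}, {"tx": 1.9, "ty": -3.47}, {"tx": 1.9, "ty": -3.47}, {"tx": 1.9, "ty": -3.47}, {"tx": 1.9, "ty": -3.47}, {"tx": 1.9, "ty": -3.47}, {}, {}]}}

```text
schema error: expected keys tx, ty, tz, wx, wy, wz
```

```bash
python3 - <<'E'
from workcell import env, grab_frame
import cv2,pickle
f=grab_frame("wrist");pickle.dump(f,open("f1.pkl","wb"))
cv2.imwrite("pics/w1.png",cv2.resize(f["color"][:,:,::-1],(768,576),interpolation=cv2.INTER_CUBIC))
s=env.state();print(s["time_s"],s["ee_pos"],s["ee_rot"],s["qpos"])
E
```

```text
0.2 [ 230.54327485 -526.40255105  174.35996825] [-1.79941452e+02 -5.71669723e-04  2.36512307e+01] [-6.74947548e+01  1.83365163e+01  8.96786587e+01 -6.30099192e-04
  7.20433731e+01 -1.14579124e+00]
```

View pics/w1.png

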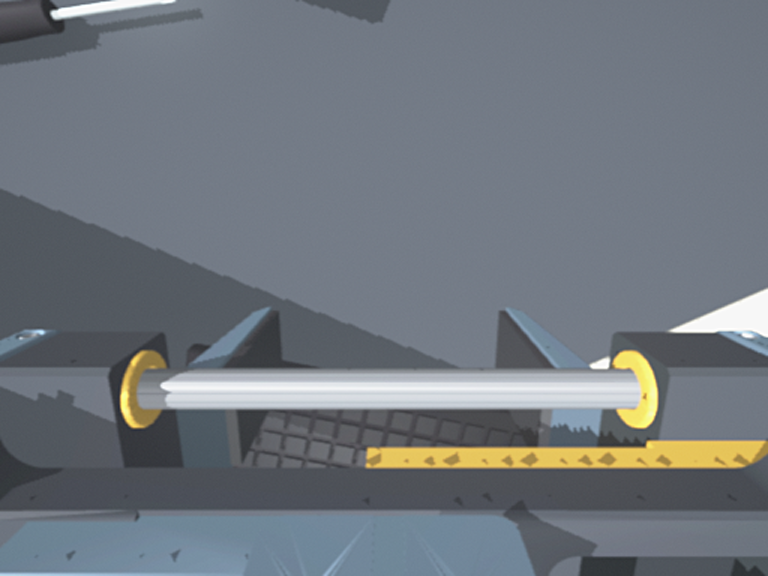

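The moves were refused because every key must be given, so the picture is unchanged (bench and fingers only). I'll resend with full keys.

Emit:
{"fn": "move_arm", "kwargs": {"plan": [{"tx": 0, "ty": 0, "tz": -4, "wx": 0, "wy": 0, "wz": 0.1157}, {"tx": 0, "ty": 0, "tz": -4, "wx": 0, "wy": 0, "wz": 0.1157}, {"tx": 0, "ty": 0, "tz": -4, "wx": 0, "wy": 0, "wz": 0.1157}, {"tx": 0, "ty": 0, "tz": -4, "wx": 0, "wy": 0, "wz": 0.1157}, {"tx": 1.9, "ty": -3.47, "tz": 0, "wx": 0, "wy": 0, "wz": 0}, {"tx": 1.9, "ty": -3.47, "tz": 0, "wx": 0, "wy": 0, "wz": 0}, {"tx": 1.9, "ty": -3.47, "tz": 0, "wx": 0, "wy": 0, "wz": 0}, {"tx": 1.9, "ty": -3.47, "tz": 0, "wx": 0, "wy": 0, "wz": 0}, {"tx": 1.9, "ty": -3.47, "tz": 0, "wx": 0, "wy": 0, "wz": 0}, {"tx": 1.9, "ty": -3.47, "tz": 0, "wx": 0, "wy": 0, "wz": 0}, {"tx": 1.9, "ty": -3.47, "tz": 0, "wx": 0, "wy": 0, "wz": 0}, {"tx": 1.9, "ty": -3.47, "tz": 0, "wx": 0, "wy": 0, "wz": 0}]}}

```text
time_s: 1.2
ee_pos: [396.8, -255.2, 334.9]
ee_rot: [180.0, -0.0, -2.9]
force: [0.5, 0.4, 0.1]
gripper_width: 91.3
gripper_force: 0.0
```

Emit:
{"fn": "move_arm", "kwargs": {"plan": [{"tx": 1.9, "ty": -3.47, "tz": 0, "wx": 0, "wy": 0, "wz": 0}, {"tx": 1.9, "ty": -3.47, "tz": 0, "wx": 0, "wy": 0, "wz": 0}, {"tx": 1.9, "ty": -3.47, "tz": 0, "wx": 0, "wy": 0, "wz": 0}, {"tx": 1.9, "ty": -3.47, "tz": 0, "wx": 0, "wy": 0, "wz": 0}, {"tx": 1.9, "ty": -3.47, "tz": 0, "wx": 0, "wy": 0, "wz": 0}, {"tx": 1.9, "ty": -3.47, "tz": 0, "wx": 0, "wy": 0, "wz": 0}, {"tx": 1.9, "ty": -3.47, "tz": 0, "wx": 0, "wy": 0, "wz": 0}, {"tx": 0, "ty": 0, "tz": 0, "wx": 0, "wy": 0, "wz": 0}, {"tx": 0, "ty": 0, "tz": 0, "wx": 0, "wy": 0, "wz": 0}]}}

```text
time_s: 1.95
ee_pos: [541.7, -19.5, 333.9]
ee_rot: [180.0, 0.1, -2.7]
force: [-0.6, -0.7, -0.6]
gripper_width: 91.0
gripper_force: 0.0
```

```bash
python3 - <<'E'
from workcell import env, grab_frame
import cv2,pickle
f=grab_frame("wrist");pickle.dump(f,open("f1.pkl","wb"))
cv2.imwrite("pics/w2.png",cv2.resize(f["color"][:,:,::-1],(768,576),interpolation=cv2.INTER_CUBIC))
s=env.state();print(s["time_s"],s["ee_pos"],s["ee_rot"],s["qpos"])
E
```

```text
2.0 [541.20340481 -20.79162683 334.28378706] [ 1.79958035e+02  8.03101756e-02 -2.77881932e+00] [-3.38710934e+00  1.21308600e+01  7.57605318e+01 -4.28460707e-02
  9.21884677e+01  8.93900743e+01]
```

View pics/w2.png

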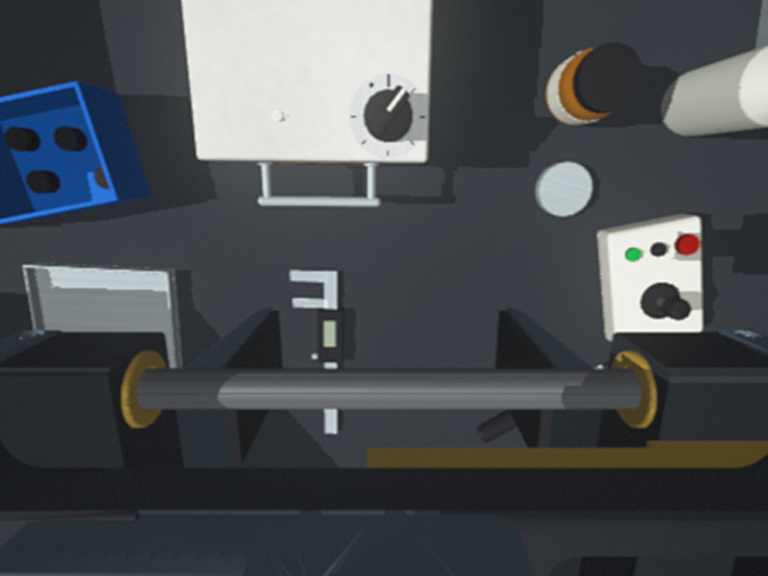

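Wrist view: unit front edge (197,160)–(429,163), handle bar (258,201)–(380,202), dial centred near (388,116) with the long mark straight up at (388,80), and the white line pointing to about (405,87), i.e. roughly 0.6 rad clockwise. Tray's far corners are at (24,265) and (174,271). I'll measure the angle and unit pose numerically.

```bash
python3 - <<'E'
from h import *
f=pickle.load(open("f1.pkl","rb"));g=cv2.cvtColor(f["color"],cv2.COLOR_RGB2GRAY)
c=[(197,160),(429,163),(258,202),(380,202),(388,116)]
o=np.array(c)/1.5
U=[(-14,110,118),(-14,-110,118),(-54,60,78),(-54,-60,78),(26,-72,124)]
for k in(0,-.1,-.2,.1):
    p,r=fit([f],[o],U,[638,52,-.05],[k]);print(k,p.round(3),r.round(1))
    t,r=fit([f],[np.array([(24,265),(178,271)])/1.5],[(75,90,18),(75,-90,18)],[443,362,-.09],[k]);print("tray",t.round(3),r.round(1))
print(g[48:80,240:280] )
E
```

```text
0 [ 6.39732e+02  4.85910e+01 -5.50000e-02] [ 0.   0.4 -0.6 -0.3  4.  -0.7 -2.2 -0.   0.4  0.4]
tray [ 4.38930e+02  3.49229e+02 -9.20000e-02] [ 3.  -0.2 -3.1  0.1]
-0.1 [ 6.41767e+02  4.94060e+01 -6.60000e-02] [ 2.8  0.5 -1.5 -0.2  4.1 -1.6 -3.1 -0.7 -0.   1.2]
tray [ 4.40448e+02  3.53956e+02 -1.00000e-01] [17.9 -0.1 -1.7  0.1]
-0.2 [ 6.43875e+02  4.94160e+01 -7.60000e-02] [ 6.3  0.9 -1.9 -0.1  4.7 -2.5 -3.5 -1.4  0.1  2. ]
tray [ 4.42373e+02  3.61241e+02 -1.10000e-01] [33.1 -0.1 -0.9  0. ]
0.1 [ 6.3786e+02  4.8006e+01 -4.8000e-02] [-2.7  0.   0.2 -0.3  3.8  0.1 -1.6  0.7  0.8 -0.3]
tray [ 4.36840e+02  3.29984e+02 -8.00000e-02] [-1.7  0.2  3.8 -0.1]
[[233 232 233 ... 232 231 231]
 [234 233 233 ... 232 231 231]
 [234 234 233 ... 231 232 231]
 ...
 [221 203 144 ... 162 159 142]
 [224 218 160 ... 161 158 140]
 [223 223 169 ... 162 159 157]]
```

```bash
python3 - <<'E'
from h import *
f=pickle.load(open("f1.pkl","rb"))
im=f["color"][45:112,225:292];cv2.imwrite("pics/k.png",cv2.resize(im[:,:,::-1],None,fx=8,fy=8,interpolation=cv2.INTER_CUBIC))
U=place([639.5,49,-.053],[(26,-72,160),(48,-72,160),(26,-72,126),(49,-72,126)])
print((proj(f,U)-[225,45])*8)
E
```

```text
[[270.03165226 233.87904072]
 [270.92548246  81.01386058]
 [270.12639843 261.02535252]
 [270.98340449 115.11666156]]
```

View pics/k.png

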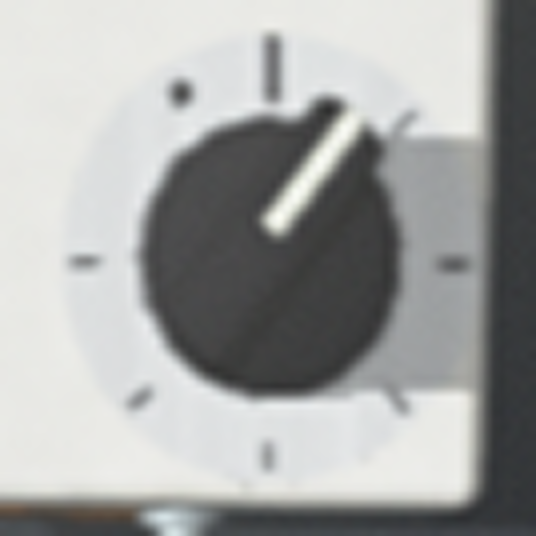

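The crop shows the white line from (275,230) to (352,115), so the timer is about 0.585 rad and the knob centre matches the predicted (270,234). Moving above the knob, aligned with the bar.

Emit:
{"fn": "move_arm", "kwargs": {"plan": [{"tx": 3, "ty": -0.05, "tz": 0, "wx": 0, "wy": 0, "wz": 0}, {"tx": 3, "ty": -0.05, "tz": 0, "wx": 0, "wy": 0, "wz": 0}, {"tx": 3, "ty": -0.04, "tz": 0, "wx": 0, "wy": 0, "wz": 0}, {"tx": 3.05, "ty": -0.04, "tz": 0, "wx": 0, "wy": 0, "wz": 0}, {"tx": 0, "ty": 0, "tz": 3, "wx": 0, "wy": 0, "wz": 0.118}, {"tx": 0, "ty": 0, "tz": 3, "wx": 0, "wy": 0, "wz": 0.118}, {"tx": 0, "ty": 0, "tz": 3, "wx": 0, "wy": 0, "wz": 0.118}, {"tx": 0, "ty": 0, "tz": 3, "wx": 0, "wy": 0, "wz": 0.118}, {"tx": 0, "ty": 0, "tz": 3, "wx": 0, "wy": 0, "wz": 0.118}, {"tx": 0, "ty": 0, "tz": 0, "wx": 0, "wy": 0, "wz": 0}, {"tx": 0, "ty": 0, "tz": 0, "wx": 0, "wy": 0, "wz": 0}]}}

```text
time_s: 2.92
ee_pos: [660.5, -26.9, 184.1]
ee_rot: [179.9, 0.1, -36.6]
force: [-0.1, 0.5, 1.2]
gripper_width: 90.8
gripper_force: 0.0
```

```bash
python3 - <<'E'
from workcell import env, grab_frame
import numpy as np
for i in range(3):
    grab_frame("wrist");s=env.state();print(s["ee_pos"].round(1),s["ee_rot"].round(2))
E
```

```text
[662.1 -26.6 186.3] [-1.7996e+02 -8.0000e-02 -3.6600e+01]
[662.9 -26.4 187.5] [-179.88   -0.21  -36.61]
[663.2 -26.2 187.9] [-179.84   -0.26  -36.62]
```

Emit:
{"fn": "move_arm", "kwargs": {"plan": [{"tx": -0.15, "ty": -0.08, "tz": 1.5, "wx": 0, "wy": 0, "wz": 0}, {"tx": 0, "ty": 0, "tz": 1.5, "wx": 0, "wy": 0, "wz": 0}, {"tx": 0, "ty": 0, "tz": 1.2, "wx": 0, "wy": 0, "wz": 0}, {"tx": 0, "ty": 0, "tz": 1.0, "wx": 0, "wy": 0, "wz": 0}, {"tx": 0, "ty": 0, "tz": 0, "wx": 0, "wy": 0, "wz": 0}, {"tx": 0, "ty": 0, "tz": 0, "wx": 0, "wy": 0, "wz": 0}, {"tx": 0, "ty": 0, "tz": 0, "wx": 0, "wy": 0, "wz": 0}]}}

```text
time_s: 3.65
ee_pos: [662.1, -23.9, 134.4]
ee_rot: [-179.9, -0.1, -36.7]
force: [0.5, -0.5, -0.1]
gripper_width: 90.9
gripper_force: 0.0
```

Emit:
{"fn": "move_arm", "kwargs": {"plan": [{"tx": 0, "ty": 0, "tz": 0, "wx": 0, "wy": 0, "wz": 0}, {"tx": 0, "ty": 0, "tz": 0, "wx": 0, "wy": 0, "wz": 0}, {"tx": 0, "ty": 0, "tz": 0, "wx": 0, "wy": 0, "wz": 0}, {"tx": 0, "ty": 0, "tz": 0, "wx": 0, "wy": 0, "wz": 0}, {"tx": 0, "ty": 0, "tz": 0, "wx": 0, "wy": 0, "wz": 0}, {"tx": 0, "ty": 0, "tz": 0, "wx": 0, "wy": 0, "wz": 0}, {"tx": 0, "ty": 0, "tz": 0, "wx": 0, "wy": 0, "wz": 0}, {"tx": 0, "ty": 0, "tz": 0, "wx": 0, "wy": 0, "wz": 0}], "gripper": 0.8, "force": 15}}

```text
time_s: 4.32
ee_pos: [661.0, -23.8, 132.8]
ee_rot: [180.0, -0.0, -36.7]
force: [0.3, 0.3, 0.7]
gripper_width: 40.4
gripper_force: 0.0
```

Emit:
{"fn": "move_arm", "kwargs": {"plan": [{"tx": 0, "ty": 0, "tz": 0, "wx": 0, "wy": 0, "wz": 0}, {"tx": 0, "ty": 0, "tz": 0, "wx": 0, "wy": 0, "wz": 0}, {"tx": 0, "ty": 0, "tz": 0, "wx": 0, "wy": 0, "wz": 0}, {"tx": 0, "ty": 0, "tz": 0, "wx": 0, "wy": 0, "wz": 0}, {"tx": 0, "ty": 0, "tz": 0, "wx": 0, "wy": 0, "wz": 0}, {"tx": 0, "ty": 0, "tz": 0, "wx": 0, "wy": 0, "wz": 0}, {"tx": 0, "ty": 0, "tz": 0, "wx": 0, "wy": 0, "wz": 0}]}}

```text
time_s: 4.9
ee_pos: [661.1, -23.8, 132.9]
ee_rot: [180.0, -0.0, -36.7]
force: [-0.8, -0.2, 0.5]
gripper_width: 8.0
gripper_force: 0.0
```

Width 8 mm with no grip force means the bar (14 mm) isn't held. I'll look.

```bash
python3 - <<'E'
from workcell import env, grab_frame
import cv2,pickle,numpy as np
w=grab_frame("wrist");a=grab_frame("side");b=grab_frame("scene");print(env.state())
P=cv2.resize(np.hstack([a["color"][120:270,110:260],b["color"][140:290,120:270]]),(800,400),interpolation=cv2.INTER_CUBIC)
Q=cv2.resize(w["color"][150:350],(512,200))
Q=np.hstack([Q,np.zeros((200,288,3),np.uint8)])
cv2.imwrite("pics/g1.png",np.vstack([P,Q])[:,:,::-1])
E
```

```text
{'time_s': 5.05, 'qpos': array([-3.05660512e+00,  2.76104386e+01,  8.10206789e+01, -4.17181777e-03,
        7.13687680e+01,  1.23613135e+02]), 'qvel': array([ 0.111346  , -0.0513267 , -0.03899787,  0.01713312, -0.04612727,
       -0.12069493]), 'effort': array([-1.39079007e-04, -4.98011470e+01, -2.32342046e+01, -1.24617229e-02,
       -8.40138691e-02, -1.05689716e-05]), 'ee_pos': array([661.04220108, -23.80816557, 132.84326609]), 'ee_rot': array([ 1.79996771e+02, -2.28374242e-03, -3.66684077e+01]), 'force': array([ 0.07383839, -0.1581066 ,  0.09760913]), 'torque': array([ 0.09857353,  0.01051784, -0.04775168]), 'gripper_force': 0.0, 'gripper_width': 7.815400389047402}
```

View pics/g1.png

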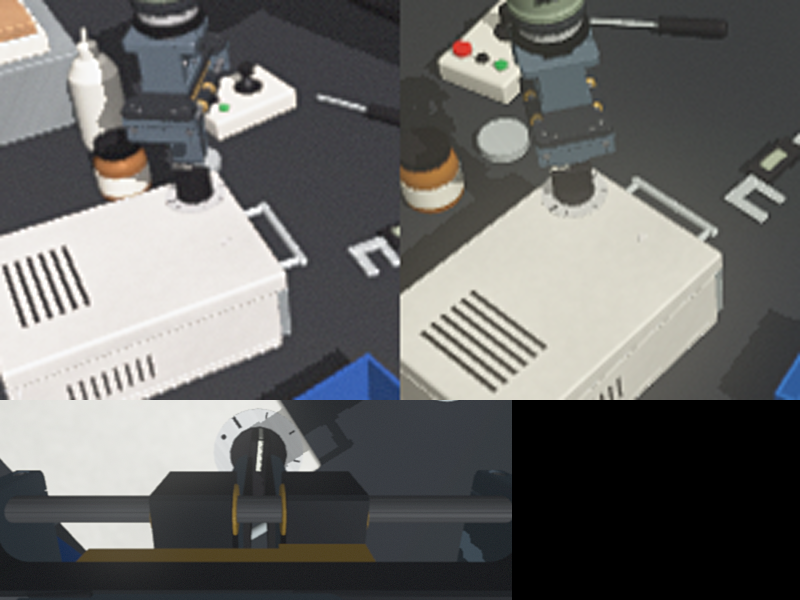

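```bash
python3 - <<'E'
from h import *
from workcell import grab_frame
f=grab_frame("wrist");a=grab_frame("side");b=grab_frame("scene")
p=np.array([661,-23.8,133.]);x=np.array([np.cos(-.64),np.sin(-.64),0])
P=[p,p+[0,0,27],p+22*x+[0,0,27],p+22*x,p-[0,0,15],p+[0,0,80]]
print("wrist",((proj(f,P)-[0,150])+[0,400]).round())
print("side",((proj(a,P)-[110,120])*400/150).round())
print("scene",((proj(b,P)-[120,140])*400/150+[400,0]).round())
np.set_printoptions(linewidth=200)
E
```

```text
wrist [[259. 460.]
 [259. 472.]
 [259. 441.]
 [259. 432.]
 [259. 454.]
 [259. 510.]]
side [[194. 184.]
 [191. 166.]
 [173. 165.]
 [176. 183.]
 [195. 194.]
 [185. 129.]]
scene [[573. 179.]
 [570. 162.]
 [550. 167.]
 [553. 184.]
 [574. 189.]
 [564. 128.]]
```

Emit:
{"fn": "move_arm", "kwargs": {"plan": [{"tx": 0, "ty": 0, "tz": 0, "wx": 0, "wy": 0, "wz": 0}, {"tx": 0, "ty": 0, "tz": 0, "wx": 0, "wy": 0, "wz": 0}, {"tx": 0, "ty": 0, "tz": 0, "wx": 0, "wy": 0, "wz": 0}, {"tx": 0, "ty": 0, "tz": 0, "wx": 0, "wy": 0, "wz": 0}], "gripper": 0}}

```text
time_s: 5.53
ee_pos: [661.0, -23.8, 132.8]
ee_rot: [180.0, -0.0, -36.7]
force: [-0.6, -0.0, 0.9]
gripper_width: 0.6
gripper_force: 0.0
```

```bash
python3 - <<'E'
from h import *
from workcell import grab_frame
F=pickle.load(open("f0.pkl","rb"));p=np.array([230.6,-526.5,174.5]);y=np.radians(23.65);ty=np.array([np.sin(y),-np.cos(y),0]);tx=np.array([np.cos(y),np.sin(y),0])
for dz in(0,20,40): print(dz,proj(F["wrist"],[p+45*ty+16*tx+[0,0,dz],p-45*ty+16*tx+[0,0,dz]]).round())
w=grab_frame("wrist");a=grab_frame("side");b=grab_frame("scene")
z=lambda i:cv2.resize(i,(400,400),interpolation=cv2.INTER_CUBIC)
P=np.hstack([z(a["color"][155:205,157:207]),z(b["color"][170:220,160:210])])
cv2.imwrite("pics/g2.png",np.vstack([P,np.hstack([cv2.resize(w["color"][150:250,160:360],(400,200)),np.zeros((200,400,3),np.uint8)])])[:,:,::-1])
E
```

```text
0 [[320. 190.]
 [201. 190.]]
20 [[326. 198.]
 [195. 198.]]
40 [[333. 207.]
 [188. 206.]]
```

View pics/g2.png

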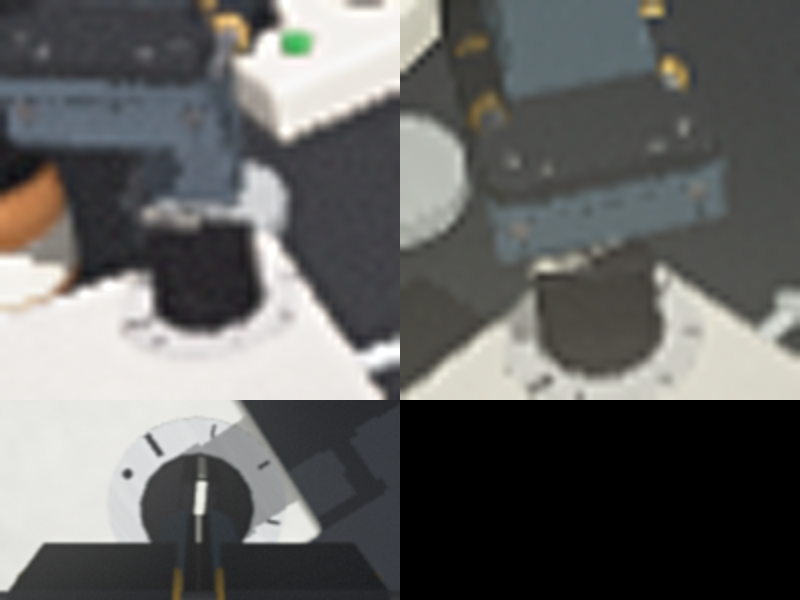

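The fingertips sit above the knob, resting over its top with nothing between them. In the first wrist picture they also project about 40 mm above the reported TCP. The reported TCP seems to lie beyond the true finger ends, so I'll probe gently down with the closed fingers onto the knob's top (z = 160) to calibrate.

Emit:
{"fn": "move_arm", "kwargs": {"plan": [{"tx": 0, "ty": 0, "tz": 0.2, "wx": 0, "wy": 0, "wz": 0}, {"tx": 0, "ty": 0, "tz": 0.2, "wx": 0, "wy": 0, "wz": 0}, {"tx": 0, "ty": 0, "tz": 0, "wx": 0, "wy": 0, "wz": 0}]}}

```text
time_s: 5.93
ee_pos: [660.7, -23.8, 128.3]
ee_rot: [180.0, 0.0, -36.7]
force: [0.3, 0.4, 1.2]
gripper_width: -0.0
gripper_force: 0.0
```

Emit:
{"fn": "move_arm", "kwargs": {"plan": [{"tx": 0, "ty": 0, "tz": 0.2, "wx": 0, "wy": 0, "wz": 0}, {"tx": 0, "ty": 0, "tz": 0.1, "wx": 0, "wy": 0, "wz": 0}, {"tx": 0, "ty": 0, "tz": 0, "wx": 0, "wy": 0, "wz": 0}]}}

```text
time_s: 6.18
ee_pos: [660.9, -23.8, 125.5]
ee_rot: [180.0, 0.0, -36.7]
force: [-0.2, -0.2, 0.1]
gripper_width: 0.7
gripper_force: 0.0
```

Emit:
{"fn": "move_arm", "kwargs": {"plan": [{"tx": 0, "ty": 0, "tz": 0.2, "wx": 0, "wy": 0, "wz": 0}, {"tx": 0, "ty": 0, "tz": 0.1, "wx": 0, "wy": 0, "wz": 0}, {"tx": 0, "ty": 0, "tz": 0, "wx": 0, "wy": 0, "wz": 0}]}}

```text
time_s: 6.43
ee_pos: [660.9, -23.8, 122.5]
ee_rot: [180.0, 0.0, -36.7]
force: [-0.4, -1.0, 0.2]
gripper_width: 0.2
gripper_force: 0.0
```

Emit:
{"fn": "move_arm", "kwargs": {"plan": [{"tx": 0, "ty": 0, "tz": 0.2, "wx": 0, "wy": 0, "wz": 0}, {"tx": 0, "ty": 0, "tz": 0, "wx": 0, "wy": 0, "wz": 0}]}}

```text
time_s: 6.6
ee_pos: [661.4, -23.8, 121.2]
ee_rot: [-180.0, -0.1, -36.7]
force: [-0.1, -0.4, 0.5]
gripper_width: 0.2
gripper_force: 0.0
```

Emit:
{"fn": "move_arm", "kwargs": {"plan": [{"tx": 0, "ty": 0, "tz": 0.2, "wx": 0, "wy": 0, "wz": 0}, {"tx": 0, "ty": 0, "tz": 0, "wx": 0, "wy": 0, "wz": 0}]}}

```text
time_s: 6.77
ee_pos: [661.5, -23.8, 121.2]
ee_rot: [-179.9, -0.1, -36.7]
force: [-3.2, 0.6, 9.4]
gripper_width: 0.3
gripper_force: 4.7
```

Contact at reported z ≈ 121 against a true 160, so the true finger ends lie 39 mm above the reported TCP along the tool. From here: reported z = true tip z − 39. Rise, open to 40 mm, go down to reported 93.

Emit:
{"fn": "move_arm", "kwargs": {"plan": [{"tx": 0, "ty": 0, "tz": -1, "wx": 0, "wy": 0, "wz": 0}, {"tx": 0, "ty": 0, "tz": 0, "wx": 0, "wy": 0, "wz": 0}, {"tx": 0, "ty": 0, "tz": 0, "wx": 0, "wy": 0, "wz": 0}, {"tx": 0, "ty": 0, "tz": 0, "wx": 0, "wy": 0, "wz": 0}, {"tx": 0, "ty": 0, "tz": 0, "wx": 0, "wy": 0, "wz": 0}, {"tx": 0, "ty": 0, "tz": 0, "wx": 0, "wy": 0, "wz": 0}, {"tx": 0, "ty": 0, "tz": 0, "wx": 0, "wy": 0, "wz": 0}, {"tx": 0, "ty": 0, "tz": 0, "wx": 0, "wy": 0, "wz": 0}], "gripper": 4}}

```text
time_s: 7.43
ee_pos: [661.0, -23.8, 128.5]
ee_rot: [180.0, 0.0, -36.7]
force: [-0.4, 0.2, 0.0]
gripper_width: 40.2
gripper_force: 0.0
```

Emit:
{"fn": "move_arm", "kwargs": {"plan": [{"tx": 0, "ty": 0, "tz": 0.9, "wx": 0, "wy": 0, "wz": 0}, {"tx": 0, "ty": 0, "tz": 0.9, "wx": 0, "wy": 0, "wz": 0}, {"tx": 0, "ty": 0, "tz": 0.9, "wx": 0, "wy": 0, "wz": 0}, {"tx": 0, "ty": 0, "tz": 0.6, "wx": 0, "wy": 0, "wz": 0}, {"tx": 0, "ty": 0, "tz": 0.2, "wx": 0, "wy": 0, "wz": 0}, {"tx": 0, "ty": 0, "tz": 0, "wx": 0, "wy": 0, "wz": 0}]}}

```text
time_s: 7.93
ee_pos: [660.4, -23.8, 92.6]
ee_rot: [179.9, 0.1, -36.7]
force: [-0.5, -0.2, 0.7]
gripper_width: 39.6
gripper_force: 0.0
```

Emit:
{"fn": "move_arm", "kwargs": {"plan": [{"tx": 0, "ty": 0, "tz": 0, "wx": 0, "wy": 0, "wz": 0}, {"tx": 0, "ty": 0, "tz": 0, "wx": 0, "wy": 0, "wz": 0}, {"tx": 0, "ty": 0, "tz": 0, "wx": 0, "wy": 0, "wz": 0}, {"tx": 0, "ty": 0, "tz": 0, "wx": 0, "wy": 0, "wz": 0}, {"tx": 0, "ty": 0, "tz": 0, "wx": 0, "wy": 0, "wz": 0}, {"tx": 0, "ty": 0, "tz": 0, "wx": 0, "wy": 0, "wz": 0}, {"tx": 0, "ty": 0, "tz": 0, "wx": 0, "wy": 0, "wz": 0}], "gripper": 0.8, "force": 15}}

```text
time_s: 8.52
ee_pos: [661.5, -23.3, 94.4]
ee_rot: [-179.9, -0.0, -36.7]
force: [1.1, 2.8, 2.3]
gripper_width: 14.4
gripper_force: 15.0
```

Gripped at 14.4 mm. Turning back by 0.588 rad.

Emit:
{"fn": "move_arm", "kwargs": {"plan": [{"tx": 0, "ty": 0, "tz": 0, "wx": 0, "wy": 0, "wz": -0.098}, {"tx": 0, "ty": 0, "tz": 0, "wx": 0, "wy": 0, "wz": -0.098}, {"tx": 0, "ty": 0, "tz": 0, "wx": 0, "wy": 0, "wz": -0.098}, {"tx": 0, "ty": 0, "tz": 0, "wx": 0, "wy": 0, "wz": -0.098}, {"tx": 0, "ty": 0, "tz": 0, "wx": 0, "wy": 0, "wz": -0.098}, {"tx": 0, "ty": 0, "tz": 0, "wx": 0, "wy": 0, "wz": -0.098}, {"tx": 0, "ty": 0, "tz": 0, "wx": 0, "wy": 0, "wz": 0}, {"tx": 0, "ty": 0, "tz": 0, "wx": 0, "wy": 0, "wz": 0}, {"tx": 0, "ty": 0, "tz": 0, "wx": 0, "wy": 0, "wz": 0}]}}

```text
time_s: 9.27
ee_pos: [661.1, -24.5, 94.3]
ee_rot: [179.9, -0.0, -3.1]
force: [-0.6, -1.6, 4.7]
gripper_width: 13.7
gripper_force: 15.0
```

Emit:
{"fn": "move_arm", "kwargs": {"plan": [{"tx": 0, "ty": 0, "tz": 0, "wx": 0, "wy": 0, "wz": 0}, {"tx": 0, "ty": 0, "tz": 0, "wx": 0, "wy": 0, "wz": 0}, {"tx": 0, "ty": 0, "tz": 0, "wx": 0, "wy": 0, "wz": 0}, {"tx": 0, "ty": 0, "tz": 0, "wx": 0, "wy": 0, "wz": 0}, {"tx": 0, "ty": 0, "tz": 0, "wx": 0, "wy": 0, "wz": 0}], "gripper": 4}}

```text
time_s: 9.68
ee_pos: [660.9, -23.7, 93.5]
ee_rot: [-180.0, 0.0, -3.0]
force: [-0.2, 0.0, 0.1]
gripper_width: 40.1
gripper_force: 0.0
```

Emit:
{"fn": "move_arm", "kwargs": {"plan": [{"tx": 0, "ty": 0, "tz": -3.5, "wx": 0, "wy": 0, "wz": 0}, {"tx": 0, "ty": 0, "tz": -3.5, "wx": 0, "wy": 0, "wz": 0}, {"tx": -2.0, "ty": 0, "tz": -3.5, "wx": 0, "wy": 0, "wz": 0}, {"tx": -2.5, "ty": 0, "tz": -3, "wx": 0, "wy": 0, "wz": 0}, {"tx": -3, "ty": -2.5, "tz": 0, "wx": 0, "wy": 0, "wz": 0}, {"tx": 0, "ty": -2.5, "tz": 0, "wx": 0, "wy": 0, "wz": 0}, {"tx": 0, "ty": -2.6, "tz": 0, "wx": 0, "wy": 0, "wz": 0}, {"tx": 0, "ty": 0, "tz": 0, "wx": 0, "wy": 0, "wz": 0}, {"tx": 0, "ty": 0, "tz": 0, "wx": 0, "wy": 0, "wz": 0}], "gripper": 3}}

```text
time_s: 10.43
ee_pos: [589.9, 56.9, 228.8]
ee_rot: [180.0, -0.0, -2.9]
force: [0.9, -0.3, -0.1]
gripper_width: 30.0
gripper_force: 0.0
```

```bash
python3 - <<'E'
from workcell import env,grab_frame
from h import *
f=grab_frame("wrist");pickle.dump(f,open("f2.pkl","wb"));s=env.state();print(s["ee_pos"].round(1),s["ee_rot"].round(2))
cv2.imwrite("pics/w3.png",f["color"][:,:,::-1])
# rectify the plane z=160 round the knob, 4 px/mm, unit axes (x up, y left)
def rect(z,half=40,s=4):
    n=half*2*s;v,u=np.mgrid[0:n,0:n]
    L=np.c_[(26+half-v.ravel()/s),(-72+half-u.ravel()/s),np.full(n*n,z)]
    q=proj(f,place([639.5,49,-.053],L)).astype(np.float32).reshape(n,n,2)
    return cv2.remap(f["color"],q[...,0],q[...,1],cv2.INTER_LINEAR)
r=rect(160);g=cv2.cvtColor(r,cv2.COLOR_RGB2GRAY)
cv2.imwrite("pics/r.png",np.hstack([r,rect(118)])[:,:,::-1])
m=(g>110).astype(np.uint8);n,l,st,c=cv2.connectedComponentsWithStats(m)
for i in range(1,n):
    if st[i,4]>60 and st[i,4]<6000:
        pts=np.argwhere(l==i);d=np.linalg.eigh(np.cov(pts.T))
        print(st[i],c[i].round(1),d[0].round(1),"angle cw",np.degrees(np.arctan2(d[1][1,1],-d[1][0,1])).round(1))
E
```

```text
[590.   56.  228.7] [ 1.7996e+02  1.0000e-02 -2.9300e+00]
```

```bash
python3 - <<'E'
from h import *
f=pickle.load(open("f2.pkl","rb"));print(proj(f,place([639.5,49,-.053],[(26,-72,160),(48,-72,160),(26,-72,118)])).round(1))
r=cv2.cvtColor(cv2.imread("pics/r.png"),cv2.COLOR_BGR2GRAY)[:,:320]
print(cv2.resize(r,(40,40),interpolation=cv2.INTER_AREA).tolist().__str__().replace("],","]\n"))
E
```

```text
[[342.2 109.7]
 [344.   84.8]
 [331.3 110.4]]
[[232, 232, 232, 231, 231, 231, 232, 233, 234, 234, 234, 233, 232, 232, 233, 234, 234, 233, 233, 233, 232, 232, 231, 231, 231, 231, 231, 231, 231, 228, 165, 72, 61, 61, 60, 59, 58, 57, 56, 54]
 [232, 232, 232, 232, 232, 232, 233, 233, 233, 234, 234, 234, 233, 232, 233, 234, 233, 232, 232, 233, 233, 233, 232, 232, 232, 231, 231, 231, 231, 228, 164, 70, 61, 61, 59, 58, 57, 56, 55, 54]
 [232, 232, 232, 232, 232, 232, 233, 233, 233, 234, 234, 234, 233, 232, 233, 233, 232, 232, 233, 233, 234, 233, 232, 232, 232, 232, 231, 231, 231, 228, 170, 72, 61, 60, 60, 59, 57, 56, 55, 54]
 [232, 232, 233, 233, 232, 232, 233, 233, 233, 233, 233, 233, 233, 232, 230, 227, 232, 232, 233, 233, 233, 233, 233, 232, 232, 232, 231, 231, 231, 229, 168, 73, 60, 60, 59, 59, 56, 57, 55, 54]
 [232, 233, 233, 234, 233, 233, 233, 233, 233, 233, 230, 227, 226, 227, 176, 155, 222, 226, 228, 230, 232, 232, 232, 232, 232, 231, 231, 231, 231, 228, 164, 71, 60, 60, 59, 58, 57, 56, 55, 54]
 [233, 233, 233, 234, 233, 233, 233, 231, 229, 226, 223, 223, 223, 226, 153, 138, 221, 22
[... 5608 characters left out ...]
 211, 210, 210, 210, 209, 210, 213, 214, 214, 214, 214, 215, 215, 215, 215, 214, 215, 215, 216, 216, 216, 215, 216, 216, 217, 218, 199, 116, 66, 68, 67, 67, 67, 66, 66, 67, 67]
 [102, 101, 131, 176, 168, 145, 115, 110, 111, 113, 115, 114, 114, 115, 115, 115, 114, 114, 114, 113, 113, 114, 115, 115, 114, 114, 114, 112, 109, 91, 57, 62, 68, 68, 67, 67, 67, 66, 66, 66]
 [77, 75, 119, 213, 209, 148, 86, 75, 75, 75, 74, 74, 73, 73, 73, 73, 72, 71, 72, 71, 70, 70, 70, 70, 69, 68, 69, 62, 53, 52, 52, 62, 68, 67, 67, 67, 67, 67, 66, 66]
 [79, 76, 118, 214, 210, 148, 85, 76, 77, 76, 75, 75, 75, 75, 73, 74, 74, 73, 73, 73, 72, 72, 71, 71, 70, 71, 70, 65, 55, 53, 55, 65, 68, 68, 67, 66, 66, 67, 66, 66]]
```

The rectified picture shows the white line running straight along the unit's x through the knob's centre: timer is at off within a degree or two. Now turn 90° for the drawer handle.

Emit:
{"fn": "move_arm", "kwargs": {"plan": [{"tx": 0, "ty": 0, "tz": 0.5, "wx": 0, "wy": 0, "wz": -0.12}, {"tx": 0, "ty": 0, "tz": 0.5, "wx": 0, "wy": 0, "wz": -0.12}, {"tx": 0, "ty": 0, "tz": 0.5, "wx": 0, "wy": 0, "wz": -0.12}, {"tx": 0, "ty": 0, "tz": 0.5, "wx": 0, "wy": 0, "wz": -0.12}, {"tx": 0, "ty": 0, "tz": 0.5, "wx": 0, "wy": 0, "wz": -0.12}, {"tx": 0, "ty": 0, "tz": 0.5, "wx": 0, "wy": 0, "wz": -0.12}, {"tx": 0, "ty": 0, "tz": 0.5, "wx": 0, "wy": 0, "wz": -0.12}, {"tx": 0, "ty": 0, "tz": 0.5, "wx": 0, "wy": 0, "wz": -0.12}, {"tx": 0, "ty": 0, "tz": 0.5, "wx": 0, "wy": 0, "wz": -0.12}, {"tx": 0, "ty": 0, "tz": 0.5, "wx": 0, "wy": 0, "wz": -0.12}, {"tx": 0, "ty": 0, "tz": 0.5, "wx": 0, "wy": 0, "wz": -0.12}, {"tx": 0, "ty": 0, "tz": 0.5, "wx": 0, "wy": 0, "wz": -0.12}]}}

```text
time_s: 11.48
ee_pos: [590.2, 54.6, 168.2]
ee_rot: [-180.0, 0.0, 79.8]
force: [-0.0, -0.0, -0.0]
gripper_width: 29.7
gripper_force: 0.0
```

Emit:
{"fn": "move_arm", "kwargs": {"plan": [{"tx": 0, "ty": 0, "tz": 0, "wx": 0, "wy": 0, "wz": -0.12}, {"tx": 0, "ty": 0, "tz": 0, "wx": 0, "wy": 0, "wz": -0.01}, {"tx": 0, "ty": 0, "tz": 0, "wx": 0, "wy": 0, "wz": 0}, {"tx": 0, "ty": 0, "tz": 0, "wx": 0, "wy": 0, "wz": 0}, {"tx": 0, "ty": 0, "tz": 0, "wx": 0, "wy": 0, "wz": 0}, {"tx": 0, "ty": 0, "tz": 0, "wx": 0, "wy": 0, "wz": 0}]}}

```text
time_s: 11.98
ee_pos: [590.2, 55.8, 169.0]
ee_rot: [180.0, 0.0, 86.9]
force: [0.1, 0.4, -0.0]
gripper_width: 30.2
gripper_force: 0.0
```

Emit:
{"fn": "move_arm", "kwargs": {"plan": [{"tx": -0.42, "ty": -0.44, "tz": 0, "wx": 0, "wy": 0, "wz": 0}, {"tx": 0, "ty": 0, "tz": 3, "wx": 0, "wy": 0, "wz": 0}, {"tx": 0, "ty": 0, "tz": 3, "wx": 0, "wy": 0, "wz": 0}, {"tx": 0, "ty": 0, "tz": 2, "wx": 0, "wy": 0, "wz": 0}, {"tx": 0, "ty": 0, "tz": 2, "wx": 0, "wy": 0, "wz": 0}, {"tx": 0, "ty": 0, "tz": 1, "wx": 0, "wy": 0, "wz": 0}, {"tx": 0, "ty": 0, "tz": 1, "wx": 0, "wy": 0, "wz": 0}, {"tx": 0, "ty": 0, "tz": 0, "wx": 0, "wy": 0, "wz": 0}]}}

```text
time_s: 12.65
ee_pos: [584.4, 51.8, 47.4]
ee_rot: [-179.8, 0.0, 87.0]
force: [0.1, 0.2, -1.2]
gripper_width: 30.0
gripper_force: 0.0
```

Emit:
{"fn": "move_arm", "kwargs": {"plan": [{"tx": 0, "ty": 0, "tz": 1.0, "wx": 0, "wy": 0, "wz": 0}, {"tx": 0, "ty": 0, "tz": 1.0, "wx": 0, "wy": 0, "wz": 0}, {"tx": 0, "ty": 0, "tz": 0.6, "wx": 0, "wy": 0, "wz": 0}, {"tx": 0, "ty": 0, "tz": 0, "wx": 0, "wy": 0, "wz": 0}, {"tx": 0, "ty": 0, "tz": 0, "wx": 0, "wy": 0, "wz": 0}]}}

```text
time_s: 13.07
ee_pos: [585.4, 52.0, 22.6]
ee_rot: [-180.0, 0.0, 87.0]
force: [0.3, 0.4, -0.1]
gripper_width: 29.9
gripper_force: 0.0
```

Emit:
{"fn": "move_arm", "kwargs": {"plan": [{"tx": 0, "ty": 0, "tz": 0, "wx": 0, "wy": 0, "wz": 0}, {"tx": 0, "ty": 0, "tz": 0, "wx": 0, "wy": 0, "wz": 0}, {"tx": 0, "ty": 0, "tz": 0, "wx": 0, "wy": 0, "wz": 0}, {"tx": 0, "ty": 0, "tz": 0, "wx": 0, "wy": 0, "wz": 0}, {"tx": 0, "ty": 0, "tz": 0, "wx": 0, "wy": 0, "wz": 0}, {"tx": 0, "ty": 0, "tz": 0, "wx": 0, "wy": 0, "wz": 0}], "gripper": 0.4, "force": 20}}

```text
time_s: 13.57
ee_pos: [586.5, 52.1, 23.4]
ee_rot: [179.9, -0.0, 87.0]
force: [3.1, 0.1, 0.7]
gripper_width: 9.3
gripper_force: 20.0
```

Handle held. Pulling the drawer 157 mm.

Emit:
{"fn": "move_arm", "kwargs": {"plan": [{"tx": 0, "ty": -0.7, "tz": 0, "wx": 0, "wy": 0, "wz": 0}, {"tx": 0, "ty": -1.4, "tz": 0, "wx": 0, "wy": 0, "wz": 0}, {"tx": 0, "ty": -2, "tz": 0, "wx": 0, "wy": 0, "wz": 0}, {"tx": 0, "ty": -2, "tz": 0, "wx": 0, "wy": 0, "wz": 0}, {"tx": 0, "ty": -2, "tz": 0, "wx": 0, "wy": 0, "wz": 0}, {"tx": 0, "ty": -2, "tz": 0, "wx": 0, "wy": 0, "wz": 0}, {"tx": 0, "ty": -2, "tz": 0, "wx": 0, "wy": 0, "wz": 0}, {"tx": 0, "ty": -1.6, "tz": 0, "wx": 0, "wy": 0, "wz": 0}, {"tx": 0, "ty": -1.2, "tz": 0, "wx": 0, "wy": 0, "wz": 0}, {"tx": 0, "ty": -0.8, "tz": 0, "wx": 0, "wy": 0, "wz": 0}, {"tx": 0, "ty": 0, "tz": 0, "wx": 0, "wy": 0, "wz": 0}, {"tx": 0, "ty": 0, "tz": 0, "wx": 0, "wy": 0, "wz": 0}]}}

```text
time_s: 14.57
ee_pos: [428.0, 61.0, 23.3]
ee_rot: [-179.9, -0.1, 86.9]
force: [-2.9, 3.8, 6.4]
gripper_width: 9.4
gripper_force: 20.0
```

Emit:
{"fn": "move_arm", "kwargs": {"plan": [{"tx": 0, "ty": 0, "tz": 0, "wx": 0, "wy": 0, "wz": 0}, {"tx": 0, "ty": 0, "tz": 0, "wx": 0, "wy": 0, "wz": 0}, {"tx": 0, "ty": 0, "tz": 0, "wx": 0, "wy": 0, "wz": 0}, {"tx": 0, "ty": 0, "tz": 0, "wx": 0, "wy": 0, "wz": 0}], "gripper": 3}}

```text
time_s: 14.9
ee_pos: [428.5, 59.9, 22.5]
ee_rot: [-179.9, 0.0, 87.0]
force: [-0.2, 0.2, 0.2]
gripper_width: 29.6
gripper_force: 0.0
```

Emit:
{"fn": "move_arm", "kwargs": {"plan": [{"tx": 0, "ty": 0, "tz": -3.5, "wx": 0, "wy": 0, "wz": 0}, {"tx": 0, "ty": 0, "tz": -3.5, "wx": 0, "wy": 0, "wz": 0}, {"tx": 0, "ty": 0, "tz": -3.5, "wx": 0, "wy": 0, "wz": 0}, {"tx": 0, "ty": 0, "tz": -3.5, "wx": 0, "wy": 0, "wz": 0.12}, {"tx": 0, "ty": 0, "tz": -3.5, "wx": 0, "wy": 0, "wz": 0.12}, {"tx": 0, "ty": 0, "tz": -3.5, "wx": 0, "wy": 0, "wz": 0.12}, {"tx": 0, "ty": 0, "tz": -3, "wx": 0, "wy": 0, "wz": 0.12}, {"tx": 0, "ty": 0, "tz": -3, "wx": 0, "wy": 0, "wz": 0.12}, {"tx": 0, "ty": 0, "tz": 0, "wx": 0, "wy": 0, "wz": 0.12}, {"tx": 0, "ty": 0, "tz": 0, "wx": 0, "wy": 0, "wz": 0.12}, {"tx": 0, "ty": 0, "tz": 0, "wx": 0, "wy": 0, "wz": 0.12}, {"tx": 0, "ty": 0, "tz": 0, "wx": 0, "wy": 0, "wz": 0.12}], "gripper": 5}}

```text
time_s: 15.9
ee_pos: [428.6, 60.0, 292.7]
ee_rot: [180.0, 0.0, 24.7]
force: [0.1, 0.4, -0.7]
gripper_width: 49.8
gripper_force: 0.0
```

Emit:
{"fn": "move_arm", "kwargs": {"plan": [{"tx": 0, "ty": 0, "tz": 0, "wx": 0, "wy": 0, "wz": 0.12}, {"tx": 0, "ty": 0, "tz": 0, "wx": 0, "wy": 0, "wz": 0.12}, {"tx": 0, "ty": 0, "tz": 0, "wx": 0, "wy": 0, "wz": 0.12}, {"tx": 0, "ty": 0, "tz": 0, "wx": 0, "wy": 0, "wz": 0.12}, {"tx": 0, "ty": 0, "tz": 0, "wx": 0, "wy": 0, "wz": 0.01}, {"tx": 0, "ty": 0, "tz": 0, "wx": 0, "wy": 0, "wz": 0}, {"tx": 0, "ty": 0, "tz": 0, "wx": 0, "wy": 0, "wz": 0}, {"tx": 0, "ty": 0, "tz": 0, "wx": 0, "wy": 0, "wz": 0}]}}

```text
time_s: 16.57
ee_pos: [428.7, 60.3, 292.7]
ee_rot: [180.0, 0.0, -2.9]
force: [1.0, 0.7, -0.4]
gripper_width: 50.1
gripper_force: 0.0
```

```bash
python3 - <<'E'
from workcell import env,grab_frame
from h import *
f=grab_frame("wrist");g=grab_frame("side");h=grab_frame("scene");pickle.dump((f,g,h),open("f3.pkl","wb"));s=env.state();print(s["time_s"],s["ee_pos"].round(1),s["ee_rot"].round(2))
w=cv2.resize(f["color"],(800,600),interpolation=cv2.INTER_CUBIC)[:400]
z=lambda i:cv2.resize(i,(400,200),interpolation=cv2.INTER_CUBIC)
A=np.vstack([w,np.hstack([z(g["color"][190:290,180:380]),z(h["color"][190:290,180:380])])])
cv2.imwrite("pics/w4.png",A[:,:,::-1])
E
```

```text
16.7167 [428.7  60.3 292.8] [179.99   0.    -2.93]
```

View pics/w4.png

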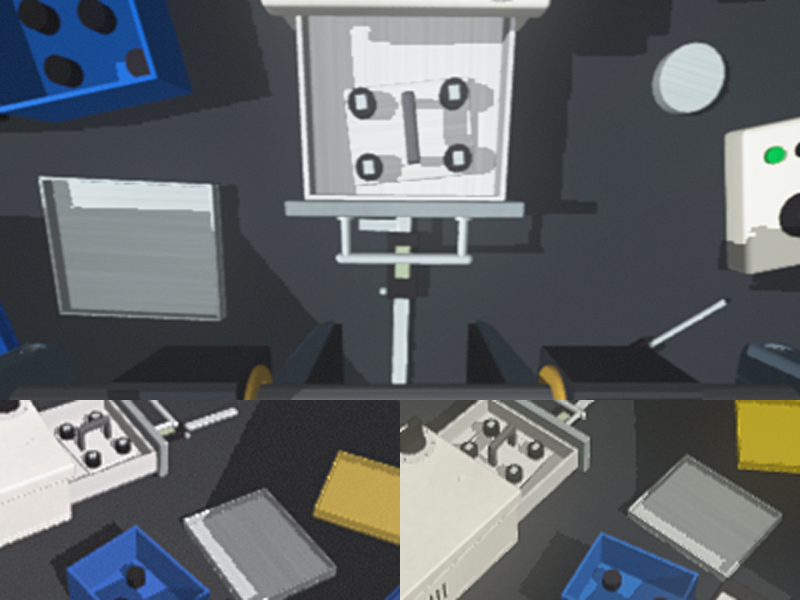

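The wrist view shows the drawer out with the carrier in it, slightly turned. Its mount tops are at (362,103), (454,93), (369,167) and (457,157), and the bar runs from (408,92) to (414,162). The tray's rim corners are at (39,177), (219,184), (225,320) and (62,312), and nothing has been shifted.

```bash
python3 - <<'E'
from h import *
f,g,h=pickle.load(open("f3.pkl","rb"));k=1.5625
M=[(29,43,56),(29,-43,56),(-29,43,56),(-29,-43,56)];B=[(30,0,84),(-30,0,84)]
om=np.array([(362,103),(454,93),(369,167),(457,157)])/k;ob=np.array([(408,92),(414,162)])/k
# side/scene: mount tops, crop factor 2, offset (180,190)
cv=lambda P,dx:(np.array(P,float)-[dx,400])/2+[180,190]
os_=cv([(68,430),(96,415),(93,458),(123,443)],0)  # order guess
for L,o in((M,om),(B,ob),(M+B,np.vstack([om,ob]))):
    p,r=fit([f],[o],L,[530,60,0],[0]);print(p.round(3),r.round(1))
P=place(p,M+B);print("side px",((proj(g,P)-[180,190])*2+[0,400]).round(),"scene px",((proj(h,P)-[180,190])*2+[400,400]).round())
T=[(75,90,18),(75,-90,18),(-75,-90,18),(-75,90,18)];ot=np.array([(39,177),(219,184),(225,320),(62,312)])/k
t,r=fit([f],[ot],T,[443,360,-.09],[0]);print("tray",t.round(3),r.round(1))
hs=np.array([(335,260),(471,260)])/k
print(fit([f],[hs],[(0,60,78),(0,-60,78)],[428,60,-.05],[0])[0].round(2), "handle")
E
```

```text
[5.4380e+02 4.9489e+01 4.8000e-02] [-0.5 -0.4 -0.  -0.3 -0.2  0.2  0.8  0.7]
[5.4337e+02 4.9365e+01 4.4000e-02] [-0.1 -0.7  0.1  0.8]
[5.43677e+02 4.94360e+01 4.70000e-02] [-0.4 -0.3  0.  -0.2 -0.2  0.3  0.8  0.8 -0.2 -0.9  0.1  0.5]
side px [[ 92. 455.]
 [ 66. 427.]
 [122. 441.]
 [ 95. 415.]
 [ 77. 428.]
 [108. 415.]] scene px [[513. 467.]
 [468. 444.]
 [535. 444.]
 [490. 421.]
 [489. 444.]
 [512. 420.]]
tray [ 4.39489e+02  3.52489e+02 -9.80000e-02] [ 2.3 -1.  -2.2 -0.  -1.   0.1  1.   0.6]
[ 4.2523e+02  6.2560e+01 -5.0000e-02] handle
```

Carrier is at (543.7, 49.4), yaw 0.047; tray about (442, 358), yaw −0.093. Moving above the handle.

Emit:
{"fn": "move_arm", "kwargs": {"plan": [{"tx": 2.9, "ty": 0.12, "tz": 0, "wx": 0, "wy": 0, "wz": 0}, {"tx": 2.9, "ty": 0.12, "tz": 0, "wx": 0, "wy": 0, "wz": 0}, {"tx": 2.9, "ty": 0.13, "tz": 0, "wx": 0, "wy": 0, "wz": 0}, {"tx": 2.84, "ty": 0.13, "tz": 0, "wx": 0, "wy": 0, "wz": 0}, {"tx": 0, "ty": 0, "tz": 3.5, "wx": 0, "wy": 0, "wz": -0.098}, {"tx": 0, "ty": 0, "tz": 3.5, "wx": 0, "wy": 0, "wz": 0}, {"tx": 0, "ty": 0, "tz": 3.5, "wx": 0, "wy": 0, "wz": 0}, {"tx": 0, "ty": 0, "tz": 3.5, "wx": 0, "wy": 0, "wz": 0}, {"tx": 0, "ty": 0, "tz": 3, "wx": 0, "wy": 0, "wz": 0}, {"tx": 0, "ty": 0, "tz": 2, "wx": 0, "wy": 0, "wz": 0}, {"tx": 0, "ty": 0, "tz": 0, "wx": 0, "wy": 0, "wz": 0}, {"tx": 0, "ty": 0, "tz": 0, "wx": 0, "wy": 0, "wz": 0}], "gripper": 3}}

```text
time_s: 17.72
ee_pos: [543.3, 49.3, 102.3]
ee_rot: [180.0, 0.1, 2.7]
force: [0.5, -0.4, 0.1]
gripper_width: 30.1
gripper_force: 0.0
```

Emit:
{"fn": "move_arm", "kwargs": {"plan": [{"tx": 0, "ty": 0, "tz": 0, "wx": 0, "wy": 0, "wz": 0}, {"tx": 0, "ty": 0, "tz": 0, "wx": 0, "wy": 0, "wz": 0}, {"tx": 0, "ty": 0, "tz": 0, "wx": 0, "wy": 0, "wz": 0}]}}

```text
time_s: 17.97
ee_pos: [545.0, 49.4, 104.7]
ee_rot: [180.0, -0.2, 2.6]
force: [-0.5, 0.2, 0.8]
gripper_width: 29.8
gripper_force: 0.0
```

Emit:
{"fn": "move_arm", "kwargs": {"plan": [{"tx": 0, "ty": 0, "tz": 2, "wx": 0, "wy": 0, "wz": 0}, {"tx": 0, "ty": 0, "tz": 2, "wx": 0, "wy": 0, "wz": 0}, {"tx": 0, "ty": 0, "tz": 1.5, "wx": 0, "wy": 0, "wz": 0}, {"tx": 0, "ty": 0, "tz": 1.5, "wx": 0, "wy": 0, "wz": 0}, {"tx": 0, "ty": 0, "tz": 0.7, "wx": 0, "wy": 0, "wz": 0}, {"tx": 0, "ty": 0, "tz": 0.4, "wx": 0, "wy": 0, "wz": 0}, {"tx": 0, "ty": 0, "tz": 0, "wx": 0, "wy": 0, "wz": 0}, {"tx": 0, "ty": 0, "tz": 0, "wx": 0, "wy": 0, "wz": 0}, {"tx": 0, "ty": 0, "tz": 0, "wx": 0, "wy": 0, "wz": 0}]}}

```text
time_s: 18.72
ee_pos: [544.6, 49.4, 22.9]
ee_rot: [180.0, -0.1, 2.6]
force: [-1.1, -0.2, -0.5]
gripper_width: 30.1
gripper_force: 0.0
```

Emit:
{"fn": "move_arm", "kwargs": {"plan": [{"tx": 0, "ty": 0, "tz": 0, "wx": 0, "wy": 0, "wz": 0}, {"tx": 0, "ty": 0, "tz": 0, "wx": 0, "wy": 0, "wz": 0}, {"tx": 0, "ty": 0, "tz": 0, "wx": 0, "wy": 0, "wz": 0}, {"tx": 0, "ty": 0, "tz": 0, "wx": 0, "wy": 0, "wz": 0}, {"tx": 0, "ty": 0, "tz": 0, "wx": 0, "wy": 0, "wz": 0}, {"tx": 0, "ty": 0, "tz": 0, "wx": 0, "wy": 0, "wz": 0}], "gripper": 0.5, "force": 40}}

```text
time_s: 19.22
ee_pos: [543.9, 49.2, 22.2]
ee_rot: [180.0, -0.0, 2.6]
force: [-0.3, -0.5, 3.3]
gripper_width: 11.7
gripper_force: 40.0
```

Emit:
{"fn": "move_arm", "kwargs": {"plan": [{"tx": 0, "ty": 0, "tz": -0.5, "wx": 0, "wy": 0, "wz": 0}, {"tx": 0, "ty": 0, "tz": -1, "wx": 0, "wy": 0, "wz": 0}, {"tx": 0, "ty": 0, "tz": -2, "wx": 0, "wy": 0, "wz": 0}, {"tx": 0, "ty": 0, "tz": -2.5, "wx": 0, "wy": 0, "wz": 0}, {"tx": 0, "ty": 0, "tz": -2.5, "wx": 0, "wy": 0, "wz": 0}, {"tx": 0, "ty": 0, "tz": -2, "wx": 0, "wy": 0, "wz": 0}, {"tx": 0, "ty": 0, "tz": -1, "wx": 0, "wy": 0, "wz": 0}, {"tx": 0, "ty": 0, "tz": -0.5, "wx": 0, "wy": 0, "wz": 0}, {"tx": 0, "ty": 0, "tz": 0, "wx": 0, "wy": 0, "wz": 0}, {"tx": 0, "ty": 0, "tz": 0, "wx": 0, "wy": 0, "wz": 0}]}}

```text
time_s: 20.05
ee_pos: [542.7, 49.3, 140.7]
ee_rot: [180.0, 0.1, 2.6]
force: [-0.6, -0.4, -5.0]
gripper_width: 11.7
gripper_force: 40.0
```

Emit:
{"fn": "move_arm", "kwargs": {"plan": [{"tx": -0.3, "ty": -0.7, "tz": 0, "wx": 0, "wy": 0, "wz": 0.069}, {"tx": -0.6, "ty": -1.4, "tz": 0, "wx": 0, "wy": 0, "wz": 0.069}, {"tx": -1.2, "ty": -2.75, "tz": 0, "wx": 0, "wy": 0, "wz": 0}, {"tx": -1.2, "ty": -2.75, "tz": 0, "wx": 0, "wy": 0, "wz": 0}, {"tx": -1.2, "ty": -2.75, "tz": 0, "wx": 0, "wy": 0, "wz": 0}, {"tx": -1.2, "ty": -2.75, "tz": 0, "wx": 0, "wy": 0, "wz": 0}, {"tx": -1.2, "ty": -2.75, "tz": 0, "wx": 0, "wy": 0, "wz": 0}, {"tx": -1.2, "ty": -2.75, "tz": 0, "wx": 0, "wy": 0, "wz": 0}, {"tx": -1.2, "ty": -2.75, "tz": 0, "wx": 0, "wy": 0, "wz": 0}, {"tx": -1.2, "ty": -2.75, "tz": 0, "wx": 0, "wy": 0, "wz": 0}, {"tx": -1.2, "ty": -2.75, "tz": 0, "wx": 0, "wy": 0, "wz": 0}, {"tx": -0.8, "ty": -1.8, "tz": 0, "wx": 0, "wy": 0, "wz": 0}]}}

```text
time_s: 21.05
ee_pos: [441.5, 347.3, 139.8]
ee_rot: [179.9, 0.2, -5.2]
force: [0.8, -0.7, -4.6]
gripper_width: 11.7
gripper_force: 40.0
```

Emit:
{"fn": "move_arm", "kwargs": {"plan": [{"tx": -0.47, "ty": -1.13, "tz": 0, "wx": 0, "wy": 0, "wz": 0}, {"tx": 0, "ty": 0, "tz": 0, "wx": 0, "wy": 0, "wz": 0}, {"tx": 0, "ty": 0, "tz": 0, "wx": 0, "wy": 0, "wz": 0}, {"tx": 0, "ty": 0, "tz": 0, "wx": 0, "wy": 0, "wz": 0}, {"tx": 0, "ty": 0, "tz": 0, "wx": 0, "wy": 0, "wz": 0}]}}

```text
time_s: 21.47
ee_pos: [440.2, 355.7, 141.4]
ee_rot: [179.9, 0.0, -5.3]
force: [-0.5, -0.5, -4.3]
gripper_width: 11.9
gripper_force: 40.0
```

```bash
python3 - <<'E'
from workcell import env,grab_frame
from h import *
F=[grab_frame(n) for n in("side","scene")];s=env.state();print(s["ee_pos"].round(1),s["ee_rot"].round(2),s["force"])
# refit tray from side+scene now and before using edge-free check: rim corner prediction vs. hand-picked in w4 crops
cv=lambda P,dx:(np.array(P,float)-[dx,400])/2+[180,190]
f,g,h=pickle.load(open("f3.pkl","rb"))
T=[(75,90,18),(75,-90,18),(-75,-90,18),(-75,90,18)]
os=cv([(245,607),(184,521),(266,490),(335,570)],0);oc=cv([(727,577),(628,512),(687,457),(781,517)],400)
os[0]=np.nan
ot=np.array([(39,177),(219,184),(225,320),(62,312)])/1.5625
for fr,o in(([g],[os]),([h],[oc]),([g,h],[os,oc]),([f,g,h],[ot,os,oc])):
    t,r=fit(fr,o,T,[443,360,-.09],[0]*len(fr));print(t.round(3),r.round(1))
E
```

```text
[440.3 356.  141.8] [179.97   0.    -5.35] [-0.36624577  1.3861082  -4.96078087]
[ 4.42424e+02  3.60190e+02 -1.14000e-01] [-0.4 -0.4 -0.2 -0.1  0.6  0.3]
[ 4.46741e+02  3.62733e+02 -9.30000e-02] [-0.3  0.9 -0.3  0.  -0.2 -0.5  1.2 -0.5]
[ 4.44574e+02  3.61804e+02 -1.01000e-01] [-0.9  0.6 -0.8  0.4  0.5  0.6 -0.6  0.2 -0.1 -0.8  0.2 -1.   1.3 -0.9]
[ 4.39881e+02  3.56433e+02 -9.80000e-02] [-0.1 -1.1 -4.6 -0.2 -3.2  0.  -1.3  0.5 -0.7 -1.  -0.9 -1.2  0.4 -1.5
 -1.3 -1.8 -0.8 -2.6 -0.6 -2.7  0.4 -2.8]
```

Tray refines to about (443, 360). The floor should be met at reported z ≈ −5; lowering.

Emit:
{"fn": "move_arm", "kwargs": {"plan": [{"tx": 0.25, "ty": -0.4, "tz": 1, "wx": 0, "wy": 0, "wz": 0}, {"tx": 0, "ty": 0, "tz": 2, "wx": 0, "wy": 0, "wz": 0}, {"tx": 0, "ty": 0, "tz": 2, "wx": 0, "wy": 0, "wz": 0}, {"tx": 0, "ty": 0, "tz": 2, "wx": 0, "wy": 0, "wz": 0}, {"tx": 0, "ty": 0, "tz": 1.7, "wx": 0, "wy": 0, "wz": 0}, {"tx": 0, "ty": 0, "tz": 1.5, "wx": 0, "wy": 0, "wz": 0}, {"tx": 0, "ty": 0, "tz": 1, "wx": 0, "wy": 0, "wz": 0}, {"tx": 0, "ty": 0, "tz": 1, "wx": 0, "wy": 0, "wz": 0}, {"tx": 0, "ty": 0, "tz": 0.8, "wx": 0, "wy": 0, "wz": 0}, {"tx": 0, "ty": 0, "tz": 0.5, "wx": 0, "wy": 0, "wz": 0}, {"tx": 0, "ty": 0, "tz": 0, "wx": 0, "wy": 0, "wz": 0}, {"tx": 0, "ty": 0, "tz": 0, "wx": 0, "wy": 0, "wz": 0}]}}

```text
time_s: 22.57
ee_pos: [443.1, 360.9, 7.0]
ee_rot: [-180.0, -0.0, -5.3]
force: [0.5, -0.3, -5.2]
gripper_width: 12.1
gripper_force: 40.0
```

Emit:
{"fn": "move_arm", "kwargs": {"plan": [{"tx": 0, "ty": 0, "tz": 0.3, "wx": 0, "wy": 0, "wz": 0}, {"tx": 0, "ty": 0, "tz": 0.3, "wx": 0, "wy": 0, "wz": 0}, {"tx": 0, "ty": 0, "tz": 0, "wx": 0, "wy": 0, "wz": 0}, {"tx": 0, "ty": 0, "tz": 0, "wx": 0, "wy": 0, "wz": 0}]}}

```text
time_s: 22.9
ee_pos: [442.7, 360.7, 0.9]
ee_rot: [180.0, -0.0, -5.3]
force: [0.1, 0.1, -4.8]
gripper_width: 11.5
gripper_force: 40.0
```

Emit:
{"fn": "move_arm", "kwargs": {"plan": [{"tx": 0, "ty": 0, "tz": 0.2, "wx": 0, "wy": 0, "wz": 0}, {"tx": 0, "ty": 0, "tz": 0.2, "wx": 0, "wy": 0, "wz": 0}, {"tx": 0, "ty": 0, "tz": 0, "wx": 0, "wy": 0, "wz": 0}, {"tx": 0, "ty": 0, "tz": 0, "wx": 0, "wy": 0, "wz": 0}]}}

```text
time_s: 23.23
ee_pos: [442.7, 360.7, -3.4]
ee_rot: [180.0, 0.0, -5.3]
force: [-0.3, 0.2, -4.4]
gripper_width: 11.8
gripper_force: 40.0
```

Emit:
{"fn": "move_arm", "kwargs": {"plan": [{"tx": 0, "ty": 0, "tz": 0.15, "wx": 0, "wy": 0, "wz": 0}, {"tx": 0, "ty": 0, "tz": 0, "wx": 0, "wy": 0, "wz": 0}, {"tx": 0, "ty": 0, "tz": 0, "wx": 0, "wy": 0, "wz": 0}]}}

```text
time_s: 23.48
ee_pos: [442.9, 360.8, -4.7]
ee_rot: [180.0, -0.0, -5.3]
force: [-0.2, 0.6, -5.5]
gripper_width: 11.7
gripper_force: 40.0
```

Emit:
{"fn": "move_arm", "kwargs": {"plan": [{"tx": 0, "ty": 0, "tz": 0.1, "wx": 0, "wy": 0, "wz": 0}, {"tx": 0, "ty": 0, "tz": 0, "wx": 0, "wy": 0, "wz": 0}, {"tx": 0, "ty": 0, "tz": 0, "wx": 0, "wy": 0, "wz": 0}]}}

```text
time_s: 23.73
ee_pos: [442.9, 360.9, -4.7]
ee_rot: [-180.0, -0.0, -5.3]
force: [-2.6, -2.2, 4.5]
gripper_width: 11.5
gripper_force: 40.0
```

Emit:
{"fn": "move_arm", "kwargs": {"plan": [{"tx": 0, "ty": 0, "tz": 0.1, "wx": 0, "wy": 0, "wz": 0}, {"tx": 0, "ty": 0, "tz": 0, "wx": 0, "wy": 0, "wz": 0}, {"tx": 0, "ty": 0, "tz": 0, "wx": 0, "wy": 0, "wz": 0}]}}

```text
time_s: 23.98
ee_pos: [442.9, 360.9, -4.8]
ee_rot: [-180.0, -0.0, -5.3]
force: [-4.1, -2.8, 12.0]
gripper_width: 11.6
gripper_force: 40.0
```

Floor contact is exactly where expected. Release and rise.

Emit:
{"fn": "move_arm", "kwargs": {"plan": [{"tx": 0, "ty": 0, "tz": -0.15, "wx": 0, "wy": 0, "wz": 0}, {"tx": 0, "ty": 0, "tz": 0, "wx": 0, "wy": 0, "wz": 0}, {"tx": 0, "ty": 0, "tz": 0, "wx": 0, "wy": 0, "wz": 0}, {"tx": 0, "ty": 0, "tz": 0, "wx": 0, "wy": 0, "wz": 0}, {"tx": 0, "ty": 0, "tz": 0, "wx": 0, "wy": 0, "wz": 0}], "gripper": 2.8}}

```text
time_s: 24.4
ee_pos: [442.8, 360.8, -5.4]
ee_rot: [180.0, 0.0, -5.3]
force: [0.1, 0.1, 0.7]
gripper_width: 28.2
gripper_force: 0.0
```

Emit:
{"fn": "move_arm", "kwargs": {"plan": [{"tx": 0, "ty": 0, "tz": -1, "wx": 0, "wy": 0, "wz": 0}, {"tx": 0, "ty": 0, "tz": -2, "wx": 0, "wy": 0, "wz": 0}, {"tx": 0, "ty": 0, "tz": -3, "wx": 0, "wy": 0, "wz": 0}, {"tx": 0, "ty": 0, "tz": -3.5, "wx": 0, "wy": 0, "wz": 0}, {"tx": 0, "ty": 0, "tz": -3.5, "wx": 0, "wy": 0, "wz": 0}, {"tx": 0, "ty": 0, "tz": -3.5, "wx": 0, "wy": 0, "wz": 0}, {"tx": -3, "ty": 0, "tz": -3, "wx": 0, "wy": 0, "wz": 0}, {"tx": -2, "ty": 0, "tz": -3, "wx": 0, "wy": 0, "wz": 0}, {"tx": 0, "ty": 0, "tz": 0, "wx": 0, "wy": 0, "wz": 0}, {"tx": 0, "ty": 0, "tz": 0, "wx": 0, "wy": 0, "wz": 0}]}}

```text
time_s: 25.23
ee_pos: [393.7, 366.2, 222.1]
ee_rot: [-179.8, -0.2, -5.2]
force: [-0.6, -0.2, -1.1]
gripper_width: 27.8
gripper_force: 0.0
```

```bash
python3 - <<'E'
from workcell import env,grab_frame
from h import *
f=grab_frame("scene");f0=pickle.load(open("f0.pkl","rb"))["scene"];s=env.state();print(s["time_s"],s["ee_pos"].round(1),s["force"].round(1),s["gripper_width"])
# black mounts/bar seen inside the tray, scene camera, as blobs vs. prediction for a carrier flat at (443,361,-.09)
g=cv2.cvtColor(f["color"],cv2.COLOR_RGB2GRAY)
P=place([443,361,-.093],[(29,43,29),(29,-43,29),(-29,43,29),(-29,-43,29),(0,0,57),(29,0,11),(0,60,11)]);q=proj(f,P);print(q.round(),[int(g[int(v),int(u)]) for u,v in q.round()])
# change in the rest of the bench vs start (drawer still out?)
D=place([639.5,49,-.053],[(-54-158,0,78),(-54,0,78)]);q=proj(f,D).round().astype(int);print([(f["color"][v,u].tolist(),f0["color"][v,u].tolist()) for u,v in q])
w=cv2.absdiff(f["color"],f0["color"]).max(2)>60
n,l,st,c=cv2.connectedComponentsWithStats(w.astype(np.uint8))
print([(st[i].tolist()) for i in range(1,n) if st[i,4]>25])
E
```

```text
25.2833 [393.5 365.4 220.1] [-0.3  0.3 -0.6] 27.892827148176544
[[339. 257.]
 [316. 242.]
 [351. 246.]
 [327. 231.]
 [334. 238.]
 [327. 253.]
 [349. 258.]] [124, 152, 154, 154, 75, 54, 157]
[([194, 199, 191], [66, 66, 67]), ([212, 211, 203], [191, 196, 188])]
[[146, 0, 17, 13, 142], [253, 0, 31, 13, 265], [332, 0, 36, 28, 327], [354, 3, 54, 85, 2240], [336, 4, 37, 46, 347], [259, 14, 63, 81, 1042], [256, 22, 11, 16, 89], [103, 29, 49, 59, 837], [340, 80, 11, 27, 157], [327, 87, 5, 14, 27], [293, 88, 3, 23, 26], [360, 89, 30, 35, 589], [349, 93, 7, 16, 66], [278, 94, 13, 27, 150], [297, 94, 11, 16, 82], [307, 116, 13, 13, 118], [325, 126, 21, 18, 162], [364, 126, 26, 18, 120], [364, 128, 14, 4, 28], [173, 145, 11, 10, 34], [221, 178, 54, 48, 372], [199, 187, 70, 62, 1465], [207, 210, 27, 19, 125], [323, 229, 9, 10, 58], [326, 234, 15, 21, 126], [312, 240, 9, 10, 58], [346, 244, 9, 10, 58], [334, 255, 10, 11, 61]]
```

Numerical check: the four mount blobs lie where a flat carrier centred in the tray should show them, the drawer handle shows at its pulled-out position, and I see no sign that a bystander has shifted. Handing in.

```bash
python3 -c "
from workcell import env
print(env.job_done())"
```

```text
the job is handed in; nothing more can be done
None
```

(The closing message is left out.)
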